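# Sort four sample springs into dishes by size

### The job

Sort the four springs that stand among the ring gauges on the front part of the bench into the four steel dishes by width: the narrowest spring into the smallest dish, the next wider into the next larger dish, and so on up to the widest spring in the largest dish. Each spring must stand upright and flat on the floor of its dish, not up on the rim. Leave the two ring gauges where they lie; the rows of springs at the back are stock and no part of this job.

Things in the scene. Friction and masses are not known exactly. Their poses are not given: they have to be found in the camera images.
- spring_22: small dark spring, the narrowest: coil spring standing on end, outside diameter 22 mm, 30 mm tall, rigid and light (under 80 g), loose. Pinch it across the coil. Origin at the centre of its underside, z up along the coil.
- spring_30: small dark spring: coil spring standing on end, outside diameter 30 mm, 26 mm tall, rigid and light (under 80 g), loose. Pinch it across the coil. Origin at the centre of its underside, z up along the coil.
- spring_36: short dark spring of two to three coils: coil spring standing on end, outside diameter 36 mm, 20 mm tall, rigid and light (under 80 g), loose. Pinch it across the coil. Origin at the centre of its underside, z up along the coil.
- spring_43: tall bright grey spring, the widest: coil spring standing on end, outside diameter 43 mm, 104 mm tall, rigid and light (under 80 g), loose. Pinch it across the coil. Origin at the centre of its underside, z up along the coil.
- dish_38: smallest of four round turned steel sample dishes: inside diameter 38 mm, outside 46 mm, rim 10 mm above the bench, inner floor 4 mm above the bench (so 6 mm deep). Does not move when touched. Origin at the centre of its underside, z up.
- dish_48: second smallest of four round turned steel sample dishes: inside diameter 48 mm, outside 56 mm, rim 10 mm above the bench, inner floor 4 mm above the bench (so 6 mm deep). Does not move when touched. Origin at the centre of its underside, z up.
- dish_58: second largest of four round turned steel sample dishes: inside diameter 58 mm, outside 66 mm, rim 10 mm above the bench, inner floor 4 mm above the bench (so 6 mm deep). Does not move when touched. Origin at the centre of its underside, z up.
- dish_70: largest of four round turned steel sample dishes: inside diameter 70 mm, outside 78 mm, rim 10 mm above the bench, inner floor 4 mm above the bench (so 6 mm deep). Does not move when touched. Origin at the centre of its underside, z up.
- ring_52: larger steel ring gauge, a plain bright ring lying flat, 52 mm outside diameter, 16 mm high, loose; not to be moved. Origin at the centre of its underside.
- ring_44: smaller steel ring gauge, a plain bright ring lying flat, 44 mm outside diameter, 14 mm high, loose; not to be moved. Origin at the centre of its underside.

How it is judged:
By the outcome, as a careful person would: the job done as asked, in the order asked, and still so for the second after the job is handed in, with the robot touching nothing.
It also fails if it takes over 112 s, if anything falls off the work surface, if the arm or the gripper's body presses on something with over 40 N, if the wrist force passes 120 N, or if a joint passes its speed limit or range.

### The arm

A 7-joint arm with a two-finger parallel gripper is mounted at the origin on a cart in front of the work surface, level with it; the furniture and walls round the work are solid. World frame = base frame: x ahead of the robot, y to its left, z up, the work surface at z = 0. Lengths are in m, angles in rad, forces in N, time in s.
With the tool pointing down it reaches from about 0.35 to 0.9 m from the base axis. Payload 8.1 kg.
Tool frame: the origin (TCP) lies midway between the tips of the shut fingers; the grasp point (between the pads) lies 19 mm behind it; z points along the fingers, y is the line along which they close (so a half turn about z gives the same grasp; the last joint's range is limited). The gripper opens to 92 mm and grips with 3 to 60 N. Pads are 19 mm wide; open, the fingers measure 130 mm over their backs; the gripper's body (75 mm by 190 mm) begins 47 mm behind the grasp point.
Start: joints at [1.176, 0.434, 0.025, 1.573, -0.012, 1.134, -0.075], TCP at [0.18, -0.599, 0.227] pointing down, gripper open.
Joint ranges: [-2.62, 2.62], [-0.44, 2.09], [-1.27, 1.32], [0.08, 2.57], [-1.32, 4.46], [0.12, 2], [-2.74, 2.74]. Speed limits (rad/s): [2.22, 2.22, 3.01, 3.01, 3.14, 3.14, 3.14].

### API

Orientations are given as a rotation vector (axis times angle).
In Python, from cell import arm gives the robot as it stands.
- The arm moves only by the tool send_rows, never from a script. Its argument "increments" is a list of rows, each a list of 3 entries, a list of its own where there are three numbers: the finger opening in cm, from 0 to 9.18, then the shift along the tool's x, y, z in cm, then the turn, a rotation vector about the tool's x, y, z in rad. A call has 1 to 5 rows; each row shifts and turns the commanded pose from where the row before left it, along the tool's axes as they then stand; what a row does not reach is not made up. A row lasts 1/10 s, in which the tool goes at most 50 mm and 8.59 degrees, less where a joint would pass 70% of its speed; a pose out of reach is approached as far as the arm can. A call is refused whole if a number of a shift passes 5 or a number of a turn 0.15, either way. A call with a gripper value outside its range is refused whole. The fingers move at their own pace and stop on an object; "force" is the grip in N (left out, the last holds). Time passes only in rows, so rows that do not move let the fingers close. It gives the time, the measured TCP pose, the force, the opening and the grip force at its end, in the units of the state.
- arm.observe(): the state, without advancing time (a new reading comes with each control period).
- arm.get_image(name): name is "scene" or "top"; returns the picture (384x512x3 uint8, red, green, blue); there is no depth.
- arm.camera_params(name): a dict with "camera_matrix" (3x3 intrinsics, pixels), "R" (3x3) and "t" (3): a world point X has camera coordinates R X + t. Camera axes: x right, y down, z forward; pixel columns grow to the right and rows downward; lengths in m; the calibration is good to about 2 mm. A picture is of the moment at which its call begins. camera_params takes no time and is no camera call.
- arm.sign_off(): hands the job in; it is judged then, once.
The state is a dict: "clock": time; "joints": joint angles; "dq": joint speeds; "joint_efforts": joint torques, N m; "position": TCP position; "ee_rot": TCP orientation; "force": force on the tool from outside, world axes, zero at the start; "ft_torque": the same for the moment, N m; "width": opening from 0.0 (shut) to 1.0 (fully open); "gripper_force": force on a finger pad.
Only numpy, scipy, OpenCV 4.12 (cv2) and the standard library are available. Lean on these libraries where they do the work, as an engineer would, in place of code of your own. Each camera call takes 0.05 s, during which the arm holds its last target. There are 200 camera calls.

## Working session

There is one attempt and no reset: what is moved stays moved. The work goes in short steps, Python scripts to look and compute and a tool call to move; the robot and the scene stay as the last step left them, time stands still between calls to the robot, and variables do not carry over. Pictures are saved under pics/ and viewed, at most 14 in all, crops included, and the job is handed in when it is done.

Besides the shell and the picture viewer there is one more tool, called after "Call:" by a JSON object that holds its "fn" and its "kwargs". send_rows: Moves the arm, as the interface text tells. Its arguments: {"type":"object","properties":{"increments":{"type":"array"},"force":{"type":"number"}},"required":["increments"]}

```bash
ls; mkdir -p pics; python3 - <<'E'
from cell import arm
import cv2,numpy as np
s=arm.observe(); print(s)
for n in("scene","top"):
    cv2.imwrite(f"pics/{n}0.png",arm.get_image(n)[:,:,::-1]); print(n,arm.camera_params(n))
E
```

```text
pics
{'clock': 0.0, 'joints': array([ 1.17639102,  0.43522207,  0.02496855,  1.57408077, -0.01161099,
        1.13399752, -0.07511276]), 'dq': array([-5.81472881e-04, -6.04008605e-04, -4.60643737e-04,  1.94064989e-04,
       -5.38379551e-04,  8.93062476e-05,  3.11426229e-04]), 'joint_efforts': array([-1.02647733e-03, -6.67851448e+01,  9.84785222e-01, -3.14460862e+01,
       -6.04940462e-02,  4.30192868e-02,  1.76843860e-04]), 'position': array([ 0.17960771, -0.59811054,  0.2259518 ]), 'ee_rot': array([-3.10672683e+00, -4.56391944e-01,  5.57665325e-04]), 'force': array([-0.37604539, -0.7046844 , -0.56914216]), 'ft_torque': array([-0.06006404,  0.00115776, -0.01087686]), 'gripper_force': 0.0, 'width': 1.0011362098484915}
scene {'camera_matrix': array([[421.74892868,   0.        , 248.03563967],
       [  0.        , 421.74892868, 191.03863735],
       [  0.        ,   0.        ,   1.        ]]), 'R': array([[-0.66585204, -0.74607777, -0.00300508],
       [-0.34032493,  0.30730923, -0.88867316],
       [ 0.66394277, -0.59070213, -0.45853134]]), 't': array([0.33883638, 0.21695779, 0.84260225])}
top {'camera_matrix': array([[488.96959048,   0.        , 250.49345082],
       [  0.        , 488.96959048, 191.01314272],
       [  0.        ,   0.        ,   1.        ]]), 'R': array([[ 0.00381478, -0.99997783, -0.00545702],
       [-0.99721208, -0.00339744, -0.07454204],
       [ 0.07452185,  0.00572617, -0.99720294]]), 't': array([-6.41197355e-04,  5.19632632e-01,  1.41302668e+00])}
```

View pics/scene0.png

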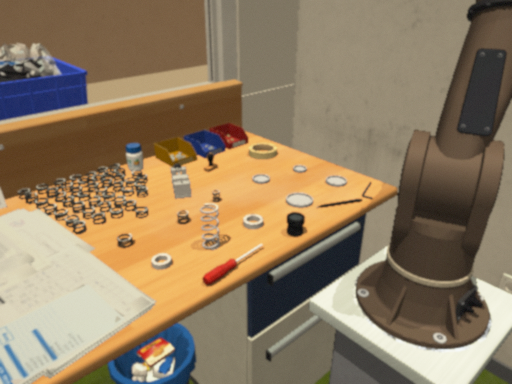

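View pics/top0.png

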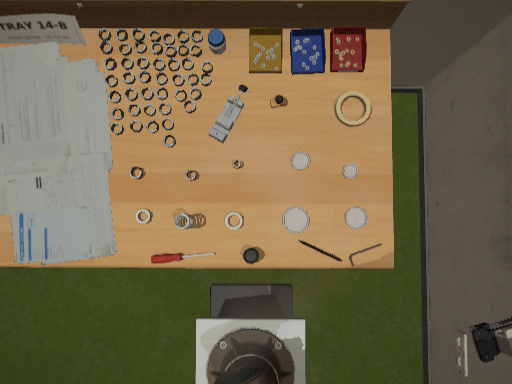

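The top view shows springs near (136,173), (191,175), (237,163) and the tall one near (183,221). The rings are at (143,216) and (233,221), and the dishes at (296,220), (356,218), (300,161) and (350,172). Next I'll zoom in.

```bash
python3 - <<'E'
import cv2
t=cv2.imread("pics/top0.png");s=cv2.imread("pics/scene0.png")
cv2.imwrite("pics/tc1.png",cv2.resize(t[150:235,120:250],None,fx=6,fy=6,interpolation=cv2.INTER_CUBIC))
cv2.imwrite("pics/tc2.png",cv2.resize(t[145:240,270:390],None,fx=6,fy=6,interpolation=cv2.INTER_CUBIC))
cv2.imwrite("pics/sc1.png",cv2.resize(s[180:275,110:270],None,fx=5,fy=5,interpolation=cv2.INTER_CUBIC))
E
```

```text
(no output)
```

View pics/tc1.png

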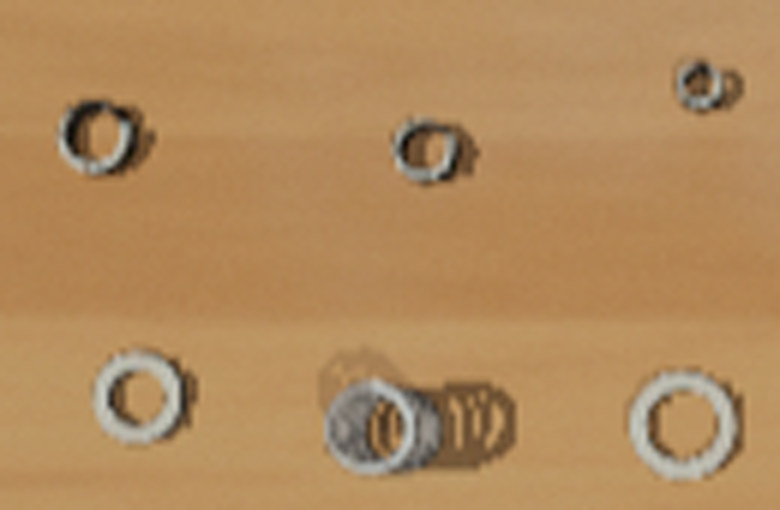

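View pics/tc2.png

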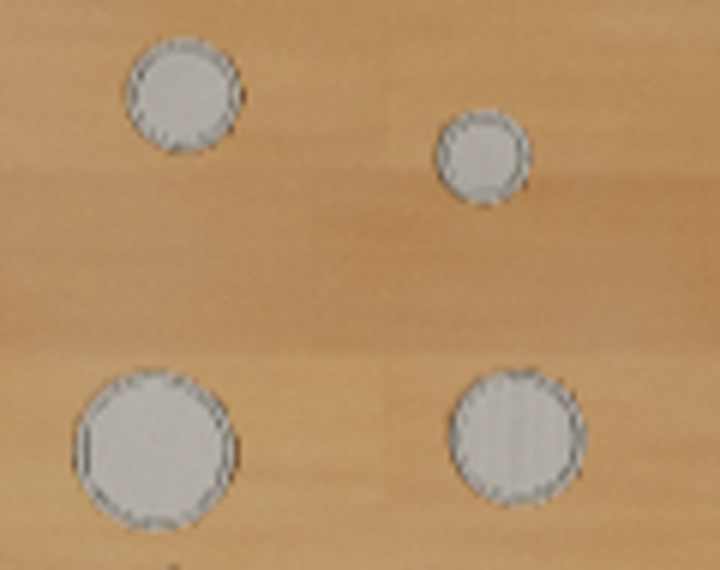

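View pics/sc1.png

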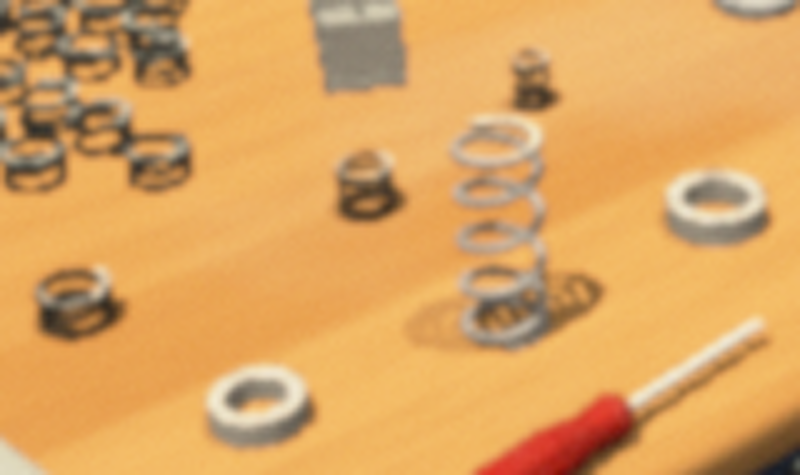

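Top-ring centres in the crops (top crop, then scene crop):

| Spring | Top crop | Scene crop |
|---|---|---|
| 36 mm | (97,138) | (74,287) |
| 30 mm | (427,150) | (365,168) |
| 22 mm | (699,86) | (531,60) |
| 43 mm | (371,427) | (497,140) |

Dish sizes by position: largest front-left, 58 front-right, 48 back-left, 38 back-right. Next step is triangulation.

```bash
cat >h.py <<'E'
import cv2,numpy as np
from cell import arm
P={n:(lambda c:c["camera_matrix"]@np.c_[c["R"],c["t"]])(arm.camera_params(n)) for n in("top","scene")}
C={n:arm.camera_params(n) for n in P}
def tri(a,b):
    X=cv2.triangulatePoints(P["top"],P["scene"],np.array(a,float).reshape(2,1),np.array(b,float).reshape(2,1))[:,0];X=X[:3]/X[3]
    r=[proj(n,X)-np.array(p) for n,p in(("top",a),("scene",b))]
    return X.round(4),np.abs(r).max().round(2)
def proj(n,X):
    q=P[n]@np.append(X,1);return q[:2]/q[2]
def plane(n,p,z):
    c=C[n];d=c["R"].T@np.linalg.solve(c["camera_matrix"],[p[0],p[1],1]);o=-c["R"].T@c["t"]
    return (o+d*(z-o[2])/d[2]).round(4)
def blob(img,seed,r=25,smax=70):
    h=cv2.cvtColor(img,cv2.COLOR_BGR2HSV);m=(h[:,:,1]<smax).astype(np.uint8)
    n,l,st,ce=cv2.connectedComponentsWithStats(m)
    i=l[int(seed[1]),int(seed[0])]
    k=max(cv2.findContours((l==i).astype(np.uint8),0,1)[0],key=len)
    e=cv2.fitEllipse(k);return e[0],e[1],st[i][4]
E
python3 - <<'E'
from h import *
t=cv2.imread("pics/top0.png");s=cv2.imread("pics/scene0.png")
f=lambda p,o,k:[(p[0]+.5)/k-.5+o[0],(p[1]+.5)/k-.5+o[1]]
H=dict(s36=.02,s30=.026,s22=.03,s43=.104)
for n,a,b in[("s36",(97,138),(74,287)),("s30",(427,150),(365,168)),("s22",(699,86),(531,60)),("s43",(371,427),(497,140)),]:
    a=f(a,(120,150),6);b=f(b,(110,180),5);print(n,tri(a,b),plane("top",a,H[n]),plane("scene",b,H[n]))
print("s43 base scene",plane("scene",f((505,323),(110,180),5),0))
for n,a,b in[("d70",(296,220),(299,200)),("d58",(356,218),(336,181)),("d48",(300,161),(261,179)),("d38",(350,172),(300,169))]:
    A=blob(t,a);B=blob(s,b);print(n,A,B,tri(A[0],B[0]),plane("top",A[0],.01),plane("scene",B[0],.01))
for n,a in [("r44",(141,397)),("r52",(685,425))]: print(n,plane("top",f(a,(120,150),6),.015))
print("tool",plane("top",(460,352),0))
print("r-knob",plane("top",(251,256),0.03))
E
```

```text
s36 (array([0.5734, 0.3399, 0.0176]), np.float64(0.32)) [0.5728 0.3388 0.02  ] [0.5705 0.3419 0.02  ]
s30 (array([0.5673, 0.1768, 0.0227]), np.float64(0.17)) [0.5667 0.1761 0.026 ] [0.5628 0.1801 0.026 ]
s22 (array([0.5982, 0.0435, 0.0283]), np.float64(0.07)) [0.598  0.0436 0.03  ] [0.5954 0.0453 0.03  ]
s43 (array([0.4306, 0.1902, 0.1022]), np.float64(0.16)) [0.4308 0.1901 0.104 ] [0.4277 0.1918 0.104 ]
s43 base scene [0.432  0.1897 0.    ]
d70 ((295.3851318359375, 219.68634033203125), (25.581846237182617, 25.729761123657227), np.int32(553)) ((299.1000671386719, 199.55105590820312), (13.001656532287598, 25.73956871032715), np.int32(291)) (array([ 0.4365, -0.1313,  0.0041]), np.float64(0.03)) [ 0.4364 -0.1308  0.01  ] [ 0.4293 -0.1231  0.01  ]
d58 ((355.9841003417969, 217.53469848632812), (21.44980812072754, 21.98505401611328), np.int32(401)) ((335.78179931640625, 180.4633026123047), (9.200370788574219, 19.762962341308594), np.int32(164)) (array([ 0.4436, -0.3095,  0.0044]), np.float64(0.06)) [ 0.4434 -0.3085  0.01  ] [ 0.4369 -0.2997  0.01  ]
d48 ((300.09112548828125, 160.26528930664062), (17.92229652404785, 18.073902130126953), np.int32(279)) ((260.7428894042969, 178.37429809570312), (7.4323811531066895, 16.059295654296875), np.int32(110)) (array([ 0.6127, -0.146 ,  0.0041]), np.float64(0.13)) [ 0.6121 -0.1452  0.01  ] [ 0.6035 -0.1378  0.01  ]
d38 ((350.1575012207031, 170.5740509033203), (14.630733489990234, 15.024758338928223), np.int32(193)) ((299.4013671875, 168.44749450683594), (5.461347579956055, 11.995111465454102), np.int32(63)) (array([ 0.5825, -0.2943,  0.0038]), np.float64(0.05)) [ 0.5819 -0.293   0.01  ] [ 0.5733 -0.2838  0.01  ]
r44 [0.4462 0.3158 0.015 ]
r52 [0.4335 0.0499 0.015 ]
tool [ 0.0564 -0.6062  0.    ]
r-knob [ 0.3312 -0.001   0.03  ]
```

Both views agree: heights are within 2–3 mm and the reprojection residuals are small. First I'll square the yaw (closing along world y) and see how the arm responds.

Call:
{"fn": "send_rows", "kwargs": {"increments": [[9.18, [0, 0, 0], [0, 0, 0.145]], [9.18, [0, 0, 0], [0, 0, 0.145]], [9.18, [2.6, -4, 0], [0, 0, 0]], [9.18, [2.6, -4, 0], [0, 0, 0]], [9.18, [2.6, -4, 0], [0, 0, 0]]], "force": 12}}

```text
clock: 0.6
position: [0.258, -0.4768, 0.2262]
ee_rot: [-3.141, -0.001, 0.001]
force: [1.4, -0.1, -0.3]
width: 1.0
gripper_force: 0.0
```

Call:
{"fn": "send_rows", "kwargs": {"increments": [[9.18, [2.6, -4, 0], [0, 0, 0]], [9.18, [2.6, -4, 0], [0, 0, 0]], [9.18, [2.6, -4, 0], [0, 0, 0]], [9.18, [2.6, -4, 0], [0, 0, 0]], [9.18, [2.6, -4, 0], [0, 0, 0]]]}}

```text
clock: 1.1
position: [0.3877, -0.2764, 0.2267]
ee_rot: [3.142, 0.003, -0.0]
force: [0.1, 0.4, 0.6]
width: 1.003
gripper_force: 0.0
```

Call:
{"fn": "send_rows", "kwargs": {"increments": [[9.18, [2.6, -4, 0], [0, 0, 0]], [9.18, [2.6, -4, 0], [0, 0, 0]], [9.18, [2.6, -4, 0], [0, 0, 0]], [9.18, [2.6, -4, 0], [0, 0, 0]], [9.18, [2.6, -4, 0], [0, 0, 0]]]}}

```text
clock: 1.6
position: [0.5174, -0.0763, 0.2266]
ee_rot: [3.141, 0.002, -0.001]
force: [0.2, -0.5, -0.7]
width: 0.999
gripper_force: 0.0
```

Call:
{"fn": "send_rows", "kwargs": {"increments": [[9.18, [2.6, -4, 0], [0, 0, 0]], [9.18, [2.6, -4, 0], [0, 0, 0]], [9.18, [2.6, -4, 0], [0, 0, 0]], [9.18, [0, 0, 4], [0, 0, 0]], [6, [0, 0, 4], [0, 0, 0]]]}}

```text
clock: 2.1
position: [0.5958, 0.0444, 0.1461]
ee_rot: [-3.141, -0.008, -0.004]
force: [0.5, -1.1, 0.2]
width: 0.952
gripper_force: 0.0
```

Call:
{"fn": "send_rows", "kwargs": {"increments": [[6, [0, 0, 4], [0, 0, 0]], [6, [0, 0, 4], [0, 0, 0]], [6, [0, 0, 0], [0, 0, 0]]]}}

```text
clock: 2.4
position: [0.5905, 0.0413, 0.0615]
ee_rot: [3.14, 0.003, -0.016]
force: [-0.4, -0.2, 0.3]
width: 0.702
gripper_force: 0.0
```

```bash
python3 - <<'E'
from h import *
s=arm.get_image("scene")[:,:,::-1]
o=arm.observe();print(o["position"],o["ee_rot"],o["dq"].round(3))
print(proj("scene",o["position"]))
cv2.imwrite("pics/a1.png",cv2.resize(s[130:230,150:290],None,fx=5,fy=5,interpolation=cv2.INTER_CUBIC))
E
```

```text
[0.59250763 0.04174831 0.06464389] [ 3.14077786e+00  2.97970801e-03 -9.13958487e-03] [ 0.004 -0.059 -0.011 -0.063 -0.006  0.027  0.006]
[216.97518413 180.57960841]
```

View pics/a1.png

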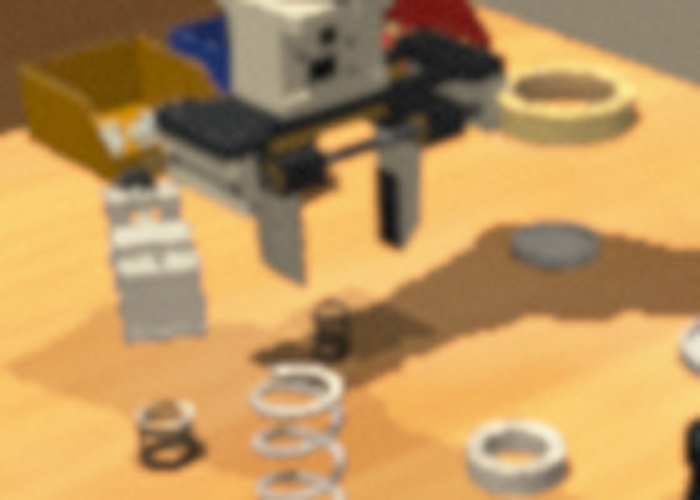

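The fingers straddle the small spring at crop (330,330), and the arm is still settling. I'll descend in slower steps.

Call:
{"fn": "send_rows", "kwargs": {"increments": [[6, [0, 0, 2], [0, 0, 0]], [6, [0, 0, 2], [0, 0, 0]], [6, [0, 0, 1], [0, 0, 0]], [6, [0, 0, 0], [0, 0, 0]], [6, [0, 0, 0], [0, 0, 0]]]}}

```text
clock: 2.95
position: [0.5957, 0.0423, 0.0182]
ee_rot: [-3.141, -0.003, -0.003]
force: [-0.1, -0.0, 1.4]
width: 0.652
gripper_force: 0.0
```

Call:
{"fn": "send_rows", "kwargs": {"increments": [[6, [0.2, -0.1, 0.5], [0, 0, 0]], [6, [0, 0, 0.4], [0, 0, 0]], [6, [0, 0, 0], [0, 0, 0]], [1.8, [0, 0, 0], [0, 0, 0]], [1.8, [0, 0, 0], [0, 0, 0]]]}}

```text
clock: 3.45
position: [0.5967, 0.0431, 0.0078]
ee_rot: [3.142, 0.003, 0.0]
force: [-0.1, 0.9, -1.0]
width: 0.529
gripper_force: 0.0
```

Call:
{"fn": "send_rows", "kwargs": {"increments": [[1.8, [0, 0, 0], [0, 0, 0]], [1.8, [0, 0, 0], [0, 0, 0]], [1.8, [0, 0, 0], [0, 0, 0]], [1.8, [0, 0, 0], [0, 0, 0]], [1.8, [0, 0, 0], [0, 0, 0]]]}}

```text
clock: 3.95
position: [0.5967, 0.0431, 0.0078]
ee_rot: [3.142, 0.003, 0.0]
force: [0.1, -0.2, 1.3]
width: 0.232
gripper_force: 12.0
```

Gripped at about 21 mm opening. I'll lift and carry it to the smallest dish.

Call:
{"fn": "send_rows", "kwargs": {"increments": [[1.8, [0, 0, -2], [0, 0, 0]], [1.8, [0, 0, -3], [0, 0, 0]], [1.8, [0, 2, -2], [0, 0, 0]], [1.8, [0, 4, 0], [0, 0, 0]], [1.8, [0, 4, 0], [0, 0, 0]]]}}

```text
clock: 4.45
position: [0.5975, -0.0571, 0.0788]
ee_rot: [-3.141, -0.006, -0.003]
force: [-0.0, -0.2, -0.4]
width: 0.23
gripper_force: 12.0
```

Call:
{"fn": "send_rows", "kwargs": {"increments": [[1.8, [0, 4, 0], [0, 0, 0]], [1.8, [-0.5, 4, 0], [0, 0, 0]], [1.8, [-0.5, 4, 0], [0, 0, 0]], [1.8, [-0.4, 4, 0], [0, 0, 0]], [1.8, [0, 4, 0], [0, 0, 0]]]}}

```text
clock: 4.95
position: [0.5823, -0.2586, 0.0777]
ee_rot: [3.142, 0.002, -0.001]
force: [1.1, -0.2, -0.1]
width: 0.233
gripper_force: 12.0
```

Call:
{"fn": "send_rows", "kwargs": {"increments": [[1.8, [0, 3, 0], [0, 0, 0]], [1.8, [0, 0.7, 0], [0, 0, 0]], [1.8, [0, 0, 1], [0, 0, 0]], [1.8, [0, 0, 0], [0, 0, 0]], [1.8, [0, 0, 0], [0, 0, 0]]]}}

```text
clock: 5.45
position: [0.5833, -0.2914, 0.0671]
ee_rot: [-3.14, -0.007, 0.002]
force: [-0.2, -0.1, 0.6]
width: 0.231
gripper_force: 12.0
```

Call:
{"fn": "send_rows", "kwargs": {"increments": [[1.8, [0, 0.3, 2], [0, 0, 0]], [1.8, [0, 0, 2], [0, 0, 0]], [1.8, [0, 0, 0.7], [0, 0, 0]], [1.8, [0, 0, 0], [0, 0, 0]], [1.8, [0, 0, 0], [0, 0, 0]]]}}

```text
clock: 5.95
position: [0.5839, -0.2963, 0.0215]
ee_rot: [3.142, 0.004, 0.001]
force: [0.1, -0.8, 0.3]
width: 0.23
gripper_force: 12.0
```

Call:
{"fn": "send_rows", "kwargs": {"increments": [[1.8, [-0.1, -0.2, 0.5], [0, 0, 0]], [1.8, [0, 0, 0.4], [0, 0, 0]], [1.8, [0, 0, 0], [0, 0, 0]], [1.8, [0, 0, 0], [0, 0, 0]]]}}

```text
clock: 6.35
position: [0.5822, -0.295, 0.0118]
ee_rot: [3.142, 0.003, -0.0]
force: [0.4, -0.4, 0.5]
width: 0.229
gripper_force: 12.0
```

Call:
{"fn": "send_rows", "kwargs": {"increments": [[4, [0, 0, 0], [0, 0, 0]], [4, [0, 0, 0], [0, 0, 0]], [4, [0, 0, 0], [0, 0, 0]], [4, [0, 0, -1], [0, 0, 0]], [4, [0, 0, -3], [0, 0, 0]]]}}

```text
clock: 6.85
position: [0.5803, -0.2941, 0.05]
ee_rot: [-3.14, -0.003, 0.008]
force: [0.2, 0.4, -0.5]
width: 0.432
gripper_force: 0.0
```

Call:
{"fn": "send_rows", "kwargs": {"increments": [[6, [0, -4, -4], [0, 0, 0]], [6, [0, -5, -2], [0, 0, 0]], [6, [0, -5, 0], [0, 0, 0]], [6, [0, -5, 0], [0, 0, 0]], [6, [0, -5, 0], [0, 0, 0]]]}}

```text
clock: 7.35
position: [0.5819, -0.0613, 0.1069]
ee_rot: [3.141, 0.002, 0.003]
force: [0.1, -0.1, 0.4]
width: 0.655
gripper_force: 0.0
```

Call:
{"fn": "send_rows", "kwargs": {"increments": [[6.5, [0, -5, 0], [0, 0, 0]], [6.5, [0, -5, 0], [0, 0, 0]], [6.5, [0, -5, 0], [0, 0, 0]], [6.5, [-0.8, -5, 0], [0, 0, 0]], [6.5, [-0.7, -3, 0], [0, 0, 0]]]}}

```text
clock: 7.85
position: [0.5658, 0.1714, 0.1067]
ee_rot: [-3.139, -0.009, -0.001]
force: [0.2, -0.6, -0.5]
width: 0.707
gripper_force: 0.0
```

```bash
python3 - <<'E'
from h import *
t=arm.get_image("top")[:,:,::-1];s=arm.get_image("scene")[:,:,::-1]
print(arm.observe()["position"])
a=cv2.resize(t[130:230,280:380],None,fx=4,fy=4,interpolation=cv2.INTER_CUBIC)
b=cv2.resize(s[145:195,275:325],None,fx=8,fy=8,interpolation=cv2.INTER_CUBIC)
cv2.imwrite("pics/a2.png",np.hstack([a,b]))
E
```

```text
[0.56490112 0.17324101 0.1067507 ]
```

View pics/a2.png

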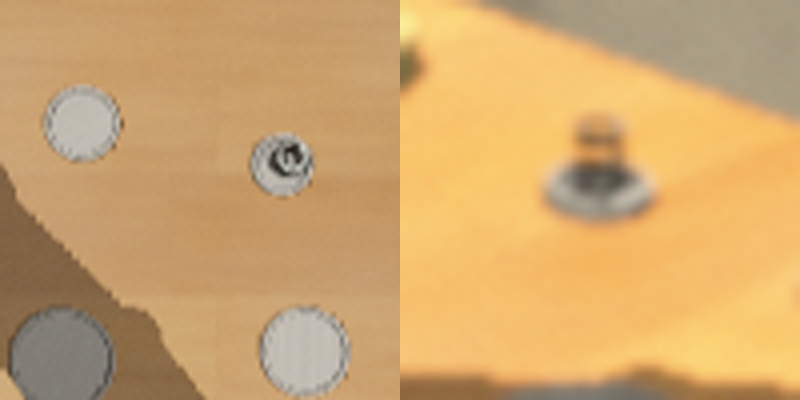

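The small spring stands inside the dish: top crop (290,157) against dish centre (282,165), which is what its height parallax would give. Next is the 30 mm spring.

Call:
{"fn": "send_rows", "kwargs": {"increments": [[6.5, [0.1, -0.3, 2], [0, 0, 0]], [6.5, [0, 0, 2], [0, 0, 0]], [6.5, [0, 0, 2], [0, 0, 0]], [6.5, [0, 0, 1.5], [0, 0, 0]], [6.5, [0, 0, 0], [0, 0, 0]]]}}

```text
clock: 8.45
position: [0.5665, 0.1681, 0.0291]
ee_rot: [3.14, 0.002, -0.005]
force: [-0.3, -1.0, 0.5]
width: 0.704
gripper_force: 0.0
```

Call:
{"fn": "send_rows", "kwargs": {"increments": [[6.5, [0, 0, 0.5], [0, 0, 0]], [6.5, [0, 0, 0], [0, 0, 0]], [6.5, [0, 0, 0], [0, 0, 0]]]}}

```text
clock: 8.75
position: [0.568, 0.1693, 0.0264]
ee_rot: [-3.141, -0.003, -0.002]
force: [-0.7, -0.1, 0.7]
width: 0.707
gripper_force: 0.0
```

Call:
{"fn": "send_rows", "kwargs": {"increments": [[6.5, [-0.1, -0.7, 0], [0, 0, 0]], [6.5, [0, 0, 1], [0, 0, 0]], [6.5, [0, 0, 0.8], [0, 0, 0]], [6.5, [0, 0, 0], [0, 0, 0]], [6.5, [0, 0, 0], [0, 0, 0]]]}}

```text
clock: 9.25
position: [0.5661, 0.176, 0.007]
ee_rot: [3.141, 0.003, -0.002]
force: [1.1, 0.4, -0.0]
width: 0.71
gripper_force: 0.0
```

Call:
{"fn": "send_rows", "kwargs": {"increments": [[2.6, [0, 0, 0], [0, 0, 0]], [2.6, [0, 0, 0], [0, 0, 0]], [2.6, [0, 0, 0], [0, 0, 0]], [2.6, [0, 0, 0], [0, 0, 0]], [2.6, [0, 0, 0], [0, 0, 0]]]}}

```text
clock: 9.75
position: [0.5666, 0.1762, 0.0078]
ee_rot: [-3.142, -0.003, -0.0]
force: [-1.0, 0.4, -0.1]
width: 0.329
gripper_force: 0.1
```

Call:
{"fn": "send_rows", "kwargs": {"increments": [[2.6, [0, 0, 0], [0, 0, 0]], [2.6, [0, 0, 0], [0, 0, 0]]]}}

```text
clock: 9.95
position: [0.5666, 0.1762, 0.0077]
ee_rot: [-3.142, -0.003, -0.0]
force: [0.4, 0.3, 2.0]
width: 0.319
gripper_force: 12.0
```

Call:
{"fn": "send_rows", "kwargs": {"increments": [[2.6, [0, 0, -2], [0, 0, 0]], [2.6, [0, 0, -3], [0, 0, 0]], [2.6, [0, 2, -2], [0, 0, 0]], [2.6, [0.5, 4, 0], [0, 0, 0]], [2.6, [0.5, 4, 0], [0, 0, 0]]]}}

```text
clock: 10.45
position: [0.5772, 0.0761, 0.0786]
ee_rot: [-3.141, -0.006, -0.003]
force: [1.0, -0.8, -0.8]
width: 0.32
gripper_force: 12.0
```

Call:
{"fn": "send_rows", "kwargs": {"increments": [[2.6, [0.9, 4, 0], [0, 0, 0]], [2.6, [0.9, 4, 0], [0, 0, 0]], [2.6, [0.9, 4, 0], [0, 0, 0]], [2.6, [0.9, 4, 0], [0, 0, 0]], [2.6, [0, 4, 0], [0, 0, 0]]]}}

```text
clock: 10.95
position: [0.614, -0.1254, 0.0777]
ee_rot: [-3.142, -0.003, -0.002]
force: [0.4, -0.0, 0.3]
width: 0.32
gripper_force: 12.0
```

Call:
{"fn": "send_rows", "kwargs": {"increments": [[2.6, [0, 2.2, 0], [0, 0, 0]], [2.6, [0, 0, 2], [0, 0, 0]], [2.6, [0, 0, 2], [0, 0, 0]], [2.6, [0, 0, 0], [0, 0, 0]], [2.6, [0, 0, 0], [0, 0, 0]]]}}

```text
clock: 11.45
position: [0.6129, -0.1455, 0.0377]
ee_rot: [-3.141, -0.003, 0.001]
force: [0.1, -0.1, -0.5]
width: 0.318
gripper_force: 12.0
```

Call:
{"fn": "send_rows", "kwargs": {"increments": [[2.6, [0, 0, 1.5], [0, 0, 0]], [2.6, [0, 0, 1], [0, 0, 0]], [2.6, [0, 0, 0], [0, 0, 0]], [2.6, [0, 0, 0], [0, 0, 0]]]}}

```text
clock: 11.85
position: [0.6128, -0.1456, 0.0124]
ee_rot: [-3.142, -0.003, 0.001]
force: [-0.2, -0.5, -0.4]
width: 0.32
gripper_force: 12.0
```

Call:
{"fn": "send_rows", "kwargs": {"increments": [[4.8, [0, 0, 0], [0, 0, 0]], [4.8, [0, 0, 0], [0, 0, 0]], [4.8, [0, 0, 0], [0, 0, 0]], [4.8, [0, 0, -1], [0, 0, 0]], [4.8, [0, 0, -3], [0, 0, 0]]]}}

```text
clock: 12.35
position: [0.6111, -0.1455, 0.0512]
ee_rot: [-3.141, -0.003, 0.008]
force: [0.2, -0.7, -0.9]
width: 0.523
gripper_force: 0.0
```

Call:
{"fn": "send_rows", "kwargs": {"increments": [[7, [0, -3, -4], [0, 0, 0]], [7, [0, -5, -2], [0, 0, 0]], [7, [0, -5, 0], [0, 0, 0]], [7, [0, -5, 0], [0, 0, 0]], [7, [0, -5, 0], [0, 0, 0]]]}}

```text
clock: 12.85
position: [0.6127, 0.0826, 0.1126]
ee_rot: [-3.141, -0.002, -0.002]
force: [0.2, 1.0, -0.2]
width: 0.761
gripper_force: 0.0
```

Call:
{"fn": "send_rows", "kwargs": {"increments": [[7, [-1, -5, 0], [0, 0, 0]], [7, [-1, -5, 0], [0, 0, 0]], [7, [-1, -5, 0], [0, 0, 0]], [7, [-1, -5, 0], [0, 0, 0]], [7, [0, -4, 0], [0, 0, 0]]]}}

```text
clock: 13.35
position: [0.5711, 0.3205, 0.1124]
ee_rot: [-3.14, -0.007, 0.0]
force: [1.0, 0.2, -0.3]
width: 0.763
gripper_force: 0.0
```

Call:
{"fn": "send_rows", "kwargs": {"increments": [[7, [0, -1.6, 0], [0, 0, 0]], [7, [0, 0, 2], [0, 0, 0]], [7, [0, 0, 2], [0, 0, 0]], [7, [0, 0, 0], [0, 0, 0]], [7, [0, 0, 0], [0, 0, 0]]]}}

```text
clock: 13.85
position: [0.5734, 0.332, 0.0717]
ee_rot: [3.141, 0.001, -0.0]
force: [0.3, 1.1, 0.5]
width: 0.758
gripper_force: 0.0
```

```bash
python3 - <<'E'
from h import *
t=arm.get_image("top")[:,:,::-1];s=arm.get_image("scene")[:,:,::-1]
print(arm.observe()["position"])
a=cv2.resize(t[140:240,280:380],None,fx=4,fy=4,interpolation=cv2.INTER_CUBIC)
b=cv2.resize(s[155:205,235:285],None,fx=8,fy=8,interpolation=cv2.INTER_CUBIC)
cv2.imwrite("pics/a3.png",np.hstack([a,b]))
E
```

```text
[0.5739265  0.33276623 0.07266098]
```

View pics/a3.png

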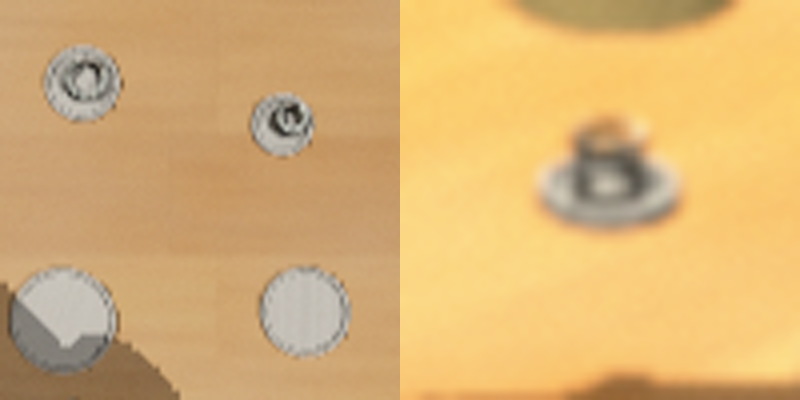

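The 30 mm spring is upright in dish 48, centred at (85,78) against the dish at (83,83). Next is the 36 mm spring.

Call:
{"fn": "send_rows", "kwargs": {"increments": [[7, [-0.1, -0.7, 0], [0, 0, 0]], [7, [0, 0, 2], [0, 0, 0]], [7, [0, 0, 2], [0, 0, 0]], [7, [0, 0, 0.8], [0, 0, 0]], [7, [0, 0, 0], [0, 0, 0]]]}}

```text
clock: 14.45
position: [0.5715, 0.3397, 0.0226]
ee_rot: [3.141, 0.003, -0.002]
force: [0.4, -0.2, 1.3]
width: 0.758
gripper_force: 0.0
```

Call:
{"fn": "send_rows", "kwargs": {"increments": [[7, [0, 0, 0], [0, 0, 0]], [7, [0, 0, 0], [0, 0, 0]]]}}

```text
clock: 14.65
position: [0.5727, 0.3403, 0.0244]
ee_rot: [-3.141, -0.003, -0.002]
force: [0.6, -0.6, 0.6]
width: 0.763
gripper_force: 0.0
```

Call:
{"fn": "send_rows", "kwargs": {"increments": [[7, [0, 0, 1], [0, 0, 0]], [7, [0, 0, 0.7], [0, 0, 0]], [7, [0, 0, 0], [0, 0, 0]], [3.2, [0, 0, 0], [0, 0, 0]], [3.2, [0, 0, 0], [0, 0, 0]]]}}

```text
clock: 15.15
position: [0.5721, 0.3399, 0.0063]
ee_rot: [-3.142, -0.003, -0.0]
force: [-0.4, 0.3, 1.1]
width: 0.633
gripper_force: 0.0
```

Call:
{"fn": "send_rows", "kwargs": {"increments": [[3.2, [0, 0, 0], [0, 0, 0]], [3.2, [0, 0, 0], [0, 0, 0]], [3.2, [0, 0, 0], [0, 0, 0]], [3.2, [0, 0, 0], [0, 0, 0]], [3.2, [0, 0, 0], [0, 0, 0]]]}}

```text
clock: 15.65
position: [0.5722, 0.3398, 0.0064]
ee_rot: [-3.141, -0.003, -0.0]
force: [-0.7, 0.1, 0.7]
width: 0.379
gripper_force: 12.0
```

Call:
{"fn": "send_rows", "kwargs": {"increments": [[3.2, [0, 0, -2], [0, 0, 0]], [3.2, [0, 0, -3], [0, 0, 0]], [3.2, [0, 2, -3], [0, 0, 0]], [3.2, [0, 4, 0], [0, 0, 0]], [3.2, [0, 4, 0], [0, 0, 0]]]}}

```text
clock: 16.15
position: [0.5726, 0.2398, 0.0874]
ee_rot: [-3.14, -0.006, -0.003]
force: [0.8, -0.5, -1.5]
width: 0.382
gripper_force: 12.0
```

Call:
{"fn": "send_rows", "kwargs": {"increments": [[3.2, [0, 4.5, 0], [0, 0, 0]], [3.2, [0, 4.5, 0], [0, 0, 0]], [3.2, [0, 4.5, 0], [0, 0, 0]], [3.2, [0, 4.5, 0], [0, 0, 0]], [3.2, [0, 4.5, 0], [0, 0, 0]]]}}

```text
clock: 16.65
position: [0.5723, 0.0129, 0.0863]
ee_rot: [3.141, 0.003, 0.0]
force: [-0.1, -0.4, 0.6]
width: 0.38
gripper_force: 12.0
```

Call:
{"fn": "send_rows", "kwargs": {"increments": [[3.2, [-1.5, 4.5, 0], [0, 0, 0]], [3.2, [-2, 4.5, 0], [0, 0, 0]], [3.2, [-2, 4.5, 0], [0, 0, 0]], [3.2, [-2, 4.5, 0], [0, 0, 0]], [3.2, [-2, 4.5, 0], [0, 0, 0]]]}}

```text
clock: 17.15
position: [0.477, -0.2121, 0.0864]
ee_rot: [3.141, 0.003, 0.0]
force: [0.1, 0.2, -0.9]
width: 0.38
gripper_force: 12.0
```

Call:
{"fn": "send_rows", "kwargs": {"increments": [[3.2, [-2, 4.5, 0], [0, 0, 0]], [3.2, [-1.3, 3, 0], [0, 0, 0]], [3.2, [0, 2, 0], [0, 0, 0]], [3.2, [0, 0, 0], [0, 0, 0]], [3.2, [0, 0, 0], [0, 0, 0]]]}}

```text
clock: 17.65
position: [0.4451, -0.3054, 0.0862]
ee_rot: [-3.141, -0.001, -0.0]
force: [-0.1, -0.1, -1.2]
width: 0.382
gripper_force: 12.0
```

Remaining: dx −0.15 cm, tool y +0.4 cm, and down to TCP z 0.0115.

Call:
{"fn": "send_rows", "kwargs": {"increments": [[3.2, [-0.1, 0.4, 2], [0, 0, 0]], [3.2, [0, 0, 2], [0, 0, 0]], [3.2, [0, 0, 1.5], [0, 0, 0]], [3.2, [0, 0, 0], [0, 0, 0]], [3.2, [0, 0, 0], [0, 0, 0]]]}}

```text
clock: 18.15
position: [0.4446, -0.3082, 0.0314]
ee_rot: [-3.141, -0.006, 0.0]
force: [-0.4, -0.9, 0.1]
width: 0.378
gripper_force: 12.0
```

Call:
{"fn": "send_rows", "kwargs": {"increments": [[3.2, [0, 0, 0.5], [0, 0, 0]], [3.2, [0, 0, 0], [0, 0, 0]], [3.2, [0, 0, 0], [0, 0, 0]]]}}

```text
clock: 18.45
position: [0.4444, -0.3095, 0.0266]
ee_rot: [3.141, 0.003, 0.001]
force: [0.7, -0.0, 0.3]
width: 0.383
gripper_force: 12.0
```

Call:
{"fn": "send_rows", "kwargs": {"increments": [[3.2, [-0.1, 0, 0.8], [0, 0, 0]], [3.2, [0, 0, 0.7], [0, 0, 0]], [3.2, [0, 0, 0], [0, 0, 0]], [3.2, [0, 0, 0], [0, 0, 0]]]}}

```text
clock: 18.85
position: [0.4429, -0.3093, 0.0108]
ee_rot: [-3.141, -0.003, 0.001]
force: [0.5, 0.9, -0.5]
width: 0.387
gripper_force: 12.0
```

Call:
{"fn": "send_rows", "kwargs": {"increments": [[5.2, [0, 0, 0], [0, 0, 0]], [5.2, [0, 0, 0], [0, 0, 0]], [5.2, [0, 0, 0], [0, 0, 0]], [5.2, [0, 0, -1], [0, 0, 0]], [5.2, [0, 0, -3], [0, 0, 0]]]}}

```text
clock: 19.35
position: [0.4416, -0.3085, 0.0502]
ee_rot: [-3.139, -0.003, 0.006]
force: [0.6, 0.1, -0.2]
width: 0.563
gripper_force: 0.0
```

Call:
{"fn": "send_rows", "kwargs": {"increments": [[8, [0, -2, -4], [0, 0, 0]], [8, [0, -3, -4], [0, 0, 0]], [8, [0, -4, -3], [0, 0, 0]], [8, [0, -4.5, 0], [0, 0, 0]], [8, [0, -4.5, 0], [0, 0, 0]]]}}

```text
clock: 19.85
position: [0.4434, -0.1282, 0.1633]
ee_rot: [3.14, 0.001, 0.005]
force: [0.6, 0.2, -1.1]
width: 0.867
gripper_force: 0.0
```

Call:
{"fn": "send_rows", "kwargs": {"increments": [[8, [0, -4.5, 0], [0, 0, 0]], [8, [0, -4.5, 0], [0, 0, 0]], [8, [0, -4.5, 0], [0, 0, 0]], [8, [0, -4.5, 0], [0, 0, 0]], [8, [0, -4.5, 0], [0, 0, 0]]]}}

```text
clock: 20.35
position: [0.4422, 0.0973, 0.1622]
ee_rot: [3.141, 0.002, 0.002]
force: [0.6, 0.7, -0.7]
width: 0.874
gripper_force: 0.0
```

Call:
{"fn": "send_rows", "kwargs": {"increments": [[8, [-0.6, -4, 0], [0, 0, 0]], [8, [-0.6, -3, 0], [0, 0, 0]], [8, [0, -2, 0], [0, 0, 0]], [8, [0, 0, 0], [0, 0, 0]], [8, [0, 0, 0], [0, 0, 0]]]}}

```text
clock: 20.85
position: [0.4302, 0.1854, 0.1616]
ee_rot: [3.141, 0.004, 0.001]
force: [-0.0, -0.8, 0.7]
width: 0.87
gripper_force: 0.0
```

```bash
python3 - <<'E'
from h import *
t=arm.get_image("top")[:,:,::-1];s=arm.get_image("scene")[:,:,::-1]
print(arm.observe()["position"])
a=cv2.resize(t[140:240,280:380],None,fx=4,fy=4,interpolation=cv2.INTER_CUBIC)
b=cv2.resize(s[150:250,180:280],None,fx=4,fy=4,interpolation=cv2.INTER_CUBIC)
cv2.imwrite("pics/a4.png",np.hstack([a,b]))
E
```

```text
[0.43042616 0.1842697  0.16138627]
```

View pics/a4.png

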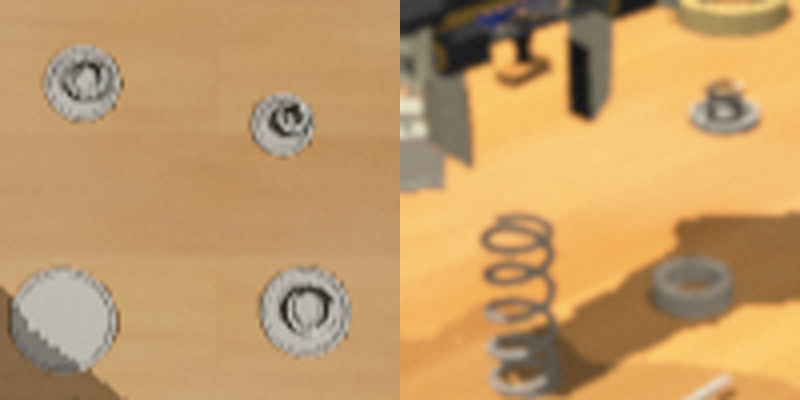

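Three springs are placed, and the 36 mm one is centred in dish 58. Now the tall one.

Call:
{"fn": "send_rows", "kwargs": {"increments": [[8, [0, -0.6, 0], [0, 0, 0]], [8, [0, 0, 2], [0, 0, 0]], [8, [0, 0, 2], [0, 0, 0]], [8, [0, 0, 2], [0, 0, 0]], [8, [0, 0, 0], [0, 0, 0]]]}}

```text
clock: 21.45
position: [0.429, 0.1903, 0.0993]
ee_rot: [3.14, 0.001, -0.006]
force: [-1.1, 0.5, 0.3]
width: 0.873
gripper_force: 0.0
```

Call:
{"fn": "send_rows", "kwargs": {"increments": [[8, [0, 0, 2], [0, 0, 0]], [8, [0, 0, 2], [0, 0, 0]], [8, [0, 0, 1], [0, 0, 0]], [8, [0, 0, 0], [0, 0, 0]], [8, [0, 0, 0], [0, 0, 0]]]}}

```text
clock: 21.95
position: [0.4307, 0.1917, 0.052]
ee_rot: [-3.141, -0.002, -0.001]
force: [-0.1, -0.5, 0.3]
width: 0.871
gripper_force: 0.0
```

Call:
{"fn": "send_rows", "kwargs": {"increments": [[3.9, [0, 0.1, 0], [0, 0, 0]], [3.9, [0, 0, 0], [0, 0, 0]], [3.9, [0, 0, 0], [0, 0, 0]], [3.9, [0, 0, 0], [0, 0, 0]], [3.9, [0, 0, 0], [0, 0, 0]]]}}

```text
clock: 22.45
position: [0.4303, 0.1905, 0.0513]
ee_rot: [3.142, 0.003, 0.0]
force: [0.0, -0.1, -0.5]
width: 0.49
gripper_force: 0.0
```

Call:
{"fn": "send_rows", "kwargs": {"increments": [[3.9, [0, 0, 0], [0, 0, 0]], [3.9, [0, 0, 0], [0, 0, 0]], [3.9, [0, 0, 0], [0, 0, 0]]]}}

```text
clock: 22.75
position: [0.4303, 0.1906, 0.0513]
ee_rot: [3.142, 0.003, 0.0]
force: [0.7, -0.9, 2.2]
width: 0.463
gripper_force: 12.0
```

Call:
{"fn": "send_rows", "kwargs": {"increments": [[3.9, [0, 0, -1], [0, 0, 0]], [3.9, [0, 0, -2], [0, 0, 0]], [3.9, [0, 0, -2], [0, 0, 0]], [3.9, [0, 2, 0], [0, 0, 0]], [3.9, [0, 4, 0], [0, 0, 0]]]}}

```text
clock: 23.25
position: [0.4312, 0.1331, 0.1027]
ee_rot: [-3.139, -0.01, -0.005]
force: [0.1, -0.9, -0.7]
width: 0.464
gripper_force: 12.0
```

Call:
{"fn": "send_rows", "kwargs": {"increments": [[3.9, [0, 4, 0], [0, 0, 0]], [3.9, [0.3, 4, 0], [0, 0, 0]], [3.9, [0.3, 4, 0], [0, 0, 0]], [3.9, [0, 4, 0], [0, 0, 0]], [3.9, [0, 4, 0], [0, 0, 0]]]}}

```text
clock: 23.75
position: [0.4366, -0.071, 0.1019]
ee_rot: [3.142, 0.003, 0.001]
force: [1.7, 0.4, -1.0]
width: 0.464
gripper_force: 12.0
```

Call:
{"fn": "send_rows", "kwargs": {"increments": [[3.9, [0, 4, 0], [0, 0, 0]], [3.9, [0, 2.2, 0], [0, 0, 0]], [3.9, [0, 0, 1.5], [0, 0, 0]], [3.9, [0, 0, 0], [0, 0, 0]], [3.9, [0, 0, 0], [0, 0, 0]]]}}

```text
clock: 24.25
position: [0.4366, -0.1309, 0.0865]
ee_rot: [-3.141, -0.004, 0.001]
force: [0.2, 0.1, 0.4]
width: 0.463
gripper_force: 12.0
```

Call:
{"fn": "send_rows", "kwargs": {"increments": [[3.9, [0, 0, 1], [0, 0, 0]], [3.9, [0, 0, 1], [0, 0, 0]], [3.9, [0, 0, 0.6], [0, 0, 0]], [3.9, [0, 0, 0], [0, 0, 0]], [3.9, [0, 0, 0], [0, 0, 0]]]}}

```text
clock: 24.75
position: [0.4367, -0.1312, 0.06]
ee_rot: [-3.141, -0.003, 0.001]
force: [0.3, -0.4, -0.8]
width: 0.466
gripper_force: 12.0
```

Call:
{"fn": "send_rows", "kwargs": {"increments": [[3.9, [0, 0, 0.4], [0, 0, 0]], [3.9, [0, 0, 0], [0, 0, 0]], [3.9, [0, 0, 0], [0, 0, 0]]]}}

```text
clock: 25.05
position: [0.4369, -0.1315, 0.0563]
ee_rot: [3.142, 0.003, 0.0]
force: [-0.3, -0.8, 0.5]
width: 0.465
gripper_force: 12.0
```

Call:
{"fn": "send_rows", "kwargs": {"increments": [[3.9, [0, 0, 0.1], [0, 0, 0]], [3.9, [0, 0, 0], [0, 0, 0]], [5, [0, 0, 0], [0, 0, 0]], [7, [0, 0, 0], [0, 0, 0]], [8, [0, 0, 0], [0, 0, 0]]]}}

```text
clock: 25.55
position: [0.4369, -0.1315, 0.0553]
ee_rot: [3.142, 0.003, 0.0]
force: [-0.6, 0.6, 0.2]
width: 0.669
gripper_force: 0.0
```

Call:
{"fn": "send_rows", "kwargs": {"increments": [[8, [0, 0, 0], [0, 0, 0]], [8, [0, 0, -1], [0, 0, 0]], [8, [0, 0, -2], [0, 0, 0]], [8, [0, 0, -3], [0, 0, 0]], [8, [0, 0, -4], [0, 0, 0]]]}}

```text
clock: 26.05
position: [0.4358, -0.1311, 0.156]
ee_rot: [-3.141, -0.003, 0.004]
force: [0.0, -0.7, 1.1]
width: 0.872
gripper_force: 0.0
```

Call:
{"fn": "send_rows", "kwargs": {"increments": [[8, [0, 0, -3], [0, 0, 0]], [8, [0, -4, 0], [0, 0, 0]], [8, [0, -4, 0], [0, 0, 0]], [8, [0, -4, 0], [0, 0, 0]], [8, [0, -4, 0], [0, 0, 0]]]}}

```text
clock: 26.55
position: [0.4363, 0.03, 0.1862]
ee_rot: [3.141, 0.002, 0.002]
force: [1.5, 0.6, 0.7]
width: 0.87
gripper_force: 0.0
```

Call:
{"fn": "send_rows", "kwargs": {"increments": [[8, [0, -4, 0], [0, 0, 0]], [8, [0, -4, 0], [0, 0, 0]], [8, [0, 0, 0], [0, 0, 0]], [8, [0, 0, 0], [0, 0, 0]], [8, [0, 0, 0], [0, 0, 0]]]}}

```text
clock: 27.05
position: [0.4364, 0.1074, 0.1854]
ee_rot: [3.141, 0.001, -0.0]
force: [0.7, -1.0, 0.4]
width: 0.877
gripper_force: 0.0
```

```bash
python3 - <<'E'
from h import *
t=arm.get_image("top")[:,:,::-1];s=arm.get_image("scene")[:,:,::-1]
print(arm.observe()["position"])
a=cv2.resize(t[140:240,280:380],None,fx=4,fy=4,interpolation=cv2.INTER_CUBIC)
b=cv2.resize(s[130:230,255:355],None,fx=4,fy=4,interpolation=cv2.INTER_CUBIC)
cv2.imwrite("pics/a5.png",np.hstack([a,b]));cv2.imwrite("pics/full5.png",s)
E
```

```text
[0.43651669 0.10710811 0.18529063]
```

View pics/a5.png

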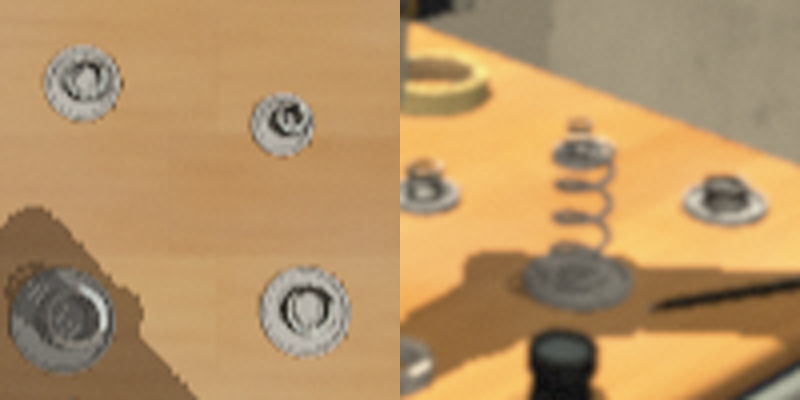

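View pics/full5.png

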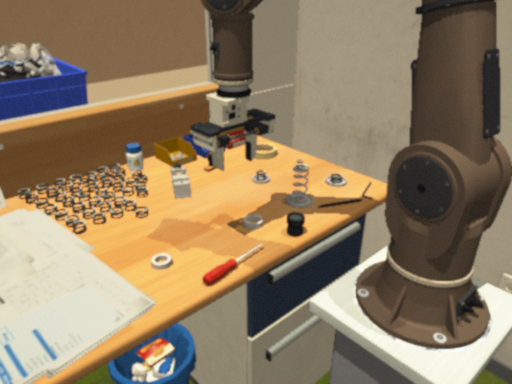

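All four springs stand upright inside their dishes: the tall one at scene (300,182), the others at (261,176), (336,180) and in the small dish behind the tall one. The rings are undisturbed and the gripper is clear, so I'm handing in.

```bash
python3 -c "
from cell import arm
print(arm.sign_off())"
```

```text
the job is handed in; nothing more can be done
None
```

All four springs stand upright in their dishes, narrowest to smallest through widest to largest, with both rings untouched; handed in at about 27 s of the 112 s allowed.

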